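Weigh the tipped oil bottle from the spinning carousel

ROBOT

A 6-joint arm with a two-finger parallel gripper is mounted at the origin on a cart in front of the work surface, level with it; the furniture and walls round the work are solid. World frame = base frame: x ahead of the robot, y to its left, z up, the work surface at z = 0. Lengths are in m, angles in rad, forces in N, time in s.
With the tool pointing down it reaches from about 0.375 to 0.975 m from the base axis. Payload 3.8 kg.
Tool frame: the origin (TCP) lies between the finger pads; the fingertips stand 8 mm ahead of it and the grasp point (between the pads) lies 11 mm behind it (tcp_to_tips is the distance from the TCP to the fingertips, in m); z points along the fingers, y is the line along which they close (so a half turn about z gives the same grasp; the last joint's range is limited). The gripper opens to 85 mm and grips with 20 to 120 N. Pads are 22 mm wide; open, the fingers measure 114 mm over their backs; the gripper's body (76 mm by 85 mm) begins 54 mm behind the grasp point. The pads swing forward as they close: fully open they stand 13 mm farther back than shut.
Start: joints at [-1.243, 0.264, 1.604, -0, 1.274, -0.037], TCP at [0.241, -0.631, 0.239] pointing down, gripper open.
Joint ranges: [-2.63, 2.63], [-0.94, 2.18], [0.31, 2.57], [-1.31, 4.45], [0, 2.66], [-2.55, 2.55]. Speed limits (rad/s): [2.57, 2.57, 3.14, 3.14, 3.14, 3.14].

INTERFACE

Orientations are given as a rotation vector (axis times angle).
In Python, from workcell import * gives the robot as it stands.
- The arm moves only by the tool move_arm, never from a script. Its argument "series" is one flat list of numbers, 7 for each row, row after row: the finger opening in cm, from 0 to 8.54, then the shift along the tool's x, y, z in cm, then the turn, a rotation vector about the tool's x, y, z in degrees. A call has 1 to 5 rows; each row shifts and turns the commanded pose from where the row before left it, along the tool's axes as they then stand; what a row does not reach is not made up. A row lasts 1/8 s, in which the tool goes at most 62.5 mm and 10.7 degrees, less where a joint would pass 70% of its speed; a pose out of reach is approached as far as the arm can. A call is refused whole if a number of a shift passes 6.25 or a number of a turn 10.7, either way. A call with a gripper value outside its range is refused whole. The fingers move at their own pace and stop on an object; "grip_force" is the grip in N (left out, the last holds). Time passes only in rows, so rows that do not move let the fingers close. It gives the time, the measured TCP pose, the force, the opening and the grip force at its end, in the units of the state.
- read_state(): the state, without advancing time (a new reading comes with each control period).
- read_camera(name): name is "scene" or "top" or "wrist"; returns the picture (480x640x3 uint8, red, green, blue); there is no depth.
- calibration(name): a dict with "camera_matrix" (3x3 intrinsics, pixels), "rvec" (rotation vector, rad) and "tvec" (3), from world to camera coordinates, as OpenCV has them. Camera axes: x right, y down, z forward; pixel columns grow to the right and rows downward; lengths in m; the calibration is good to about 2 mm. A picture is of the moment at which its call begins: read the wrist's pose just before it. calibration takes no time and is no camera call; for the wrist camera it gives the pose at the moment of the call.
- finish_job(): hands the job in; it is judged then, once.
The state is a dict: "time": time; "q": joint angles; "joint_vel": joint speeds; "joint_torque": joint torques, N m; "tool_pos": TCP position; "tcp_rot": TCP orientation; "wrist_force": force on the tool from outside, world axes, zero at the start; "torque": the same for the moment, N m; "width": opening from 0.0 (shut) to 1.0 (fully open); "grip_force": force on a finger pad.
Only numpy, scipy, OpenCV 4.12 (cv2) and the standard library are available. Lean on these libraries where they do the work, as an engineer would, in place of code of your own. Each camera call takes 0.05 s, during which the arm holds its last target. There are 200 camera calls.

TASK

One oil bottle has tipped over against the pegs of the freely spinning carousel and we want to weigh it. First turn the bench scale's zero knob until its white pointer line points at the long zero mark on the side towards the platform, then lift the tipped bottle off the carousel and set it down gently, standing upright, wholly on the scale's platform, with the knob still at zero. Leave the other bottle standing and the tin on the carousel, and do not move the tape measure.

Things in the scene. Friction and masses are not known exactly. Their poses are not given: they have to be found in the camera images.
- oil_bottle: the tipped bottle: round body 43 mm wide, 80 mm high, then a cap 24 mm wide to 92 mm and a 10 mm spout to 128 mm. Origin at the centre of its base, z along its axis to the spout. It leans 45 degrees away from the carousel axis, foot edge on the plate, body on two peg tops 52 mm up from its base and hidden under it. Free on both sides, to be held across its body 40 to 55 mm up from the base
- carousel: fixed foot of the carousel; origin on the desk under the spin axis, z up. The round aluminium plate above it is 244 mm in diameter, its top 28 mm above the desk; a low hub 38 mm wide and 12 mm high is in the middle; four pairs of pegs (8 mm thick, tops 40 mm above the plate, 26 mm apart) stand 102 mm from the axis, every 90 degrees.
- carousel_plate (a joint): spin of the carousel's plate about the vertical, rad, 0 at the start, positive counter-clockwise from above; it turns almost without friction, has no stops, and may be turned
- spare_bottle: a second bottle, same as the first, standing upright on the carousel's plate on the far side from the tipped bottle; origin at the centre of its base
- tin: round tin, 66 mm in diameter, 33 mm high, standing on the carousel's plate; origin at the centre of its base
- scale: fixed grey bench scale, 260 (x) x 180 (y) x 40 mm, origin under its centre, z up; at its +x end, 45 mm from the centre, is the raised steel platform, near its -x end (95 mm from the centre) the zero knob on a white dial
- platform_top (a point): centre of the top of the scale's flat steel platform, 130 (x) x 160 (y) mm, 62 mm above the desk; axes as the scale's
- tare_knob (a joint): angle of the scale's zero knob, rad, positive counter-clockwise from above, stops at -1.6 and 1.6; at 0 its pointer line points along the scale's +x, at the long zero mark. It stays where it is left
- knob_grip (a point): point on the knob's vertical axis at the middle of its bar grip, 62 mm above the desk; the bar is 40 mm long, 13 mm wide, 24 mm high (from 49 to 73 mm above the desk), and its x axis is along the bar towards the pointer's end
- tape_measure: tape measure standing on the desk, 31 x 73 x 58 mm, a bystander; origin at the centre of its underside
Not all that is in view belongs to the job. What is shaped like the tin but green is not meant.

How it is judged:
By the outcome, as a careful person would: the job done as asked, in the order asked, and still so for the second after the job is handed in, with the robot touching nothing.
It also fails if it takes over 58 s, if anything falls off the work surface, if the arm or the gripper's body presses on something with over 40 N, if the wrist force passes 120 N, or if a joint passes its speed limit or range.

## Working session

There is one attempt and no reset: what is moved stays moved. The work goes in short steps, Python scripts to look and compute and a tool call to move; the robot and the scene stay as the last step left them, time stands still between calls to the robot, and variables do not carry over. Pictures are saved under pics/ and viewed, at most 10 in all, crops included, and the job is handed in when it is done.

Besides the shell and the picture viewer there is one more tool, called as name(argument=value, ...) on one line, values as JSON. move_arm: Moves the arm, as the interface text tells. Its arguments: {"type":"object","properties":{"series":{"type":"array"},"grip_force":{"type":"number"}},"required":["series"]}

```bash
mkdir -p pics; ls; python3 - <<'E'
from workcell import *
import cv2
for n in ("scene","top"):
    cv2.imwrite(f"pics/{n}0.png",read_camera(n)[:,:,::-1])
    c=calibration(n);print(n,c)
print(read_state())
E
```

```text
pics
scene {'camera_matrix': array([[504.42808849,   0.        , 316.00404072],
       [  0.        , 504.42808849, 237.65591975],
       [  0.        ,   0.        ,   1.        ]]), 'rvec': array([ 1.12670751, -2.37167967,  0.98641776]), 'tvec': array([0.31323242, 0.31719507, 0.8378055 ])}
top {'camera_matrix': array([[583.83216957,   0.        , 314.53946462],
       [  0.        , 583.83216957, 242.63807117],
       [  0.        ,   0.        ,   1.        ]]), 'rvec': array([ 2.16119169, -2.12716716,  0.16646395]), 'tvec': array([-0.01796499,  0.4835855 ,  1.31212208])}
{'time': 0.1, 'q': array([-1.24290989e+00,  2.64686300e-01,  1.60527071e+00,  2.74797467e-05,
        1.27372165e+00, -3.68976995e-02]), 'joint_vel': array([ 0.00023923, -0.00158645, -0.00184086, -0.00079007,  0.00070988,
        0.00026303]), 'joint_torque': array([ 6.84296065e-04, -5.16705787e+01, -3.68589628e+01,  2.10026155e-05,
        6.33012285e-03,  3.32139564e-05]), 'tool_pos': array([ 0.24059787, -0.62995083,  0.23806284]), 'tcp_rot': array([-3.08745068e+00, -5.69442340e-01,  4.33950096e-04]), 'wrist_force': array([-0.41262284,  0.20301757, -0.2640069 ]), 'torque': array([-0.03005329,  0.0237866 ,  0.01731542]), 'grip_force': 0.0, 'width': 0.9956408464803362}
```

View pics/scene0.png

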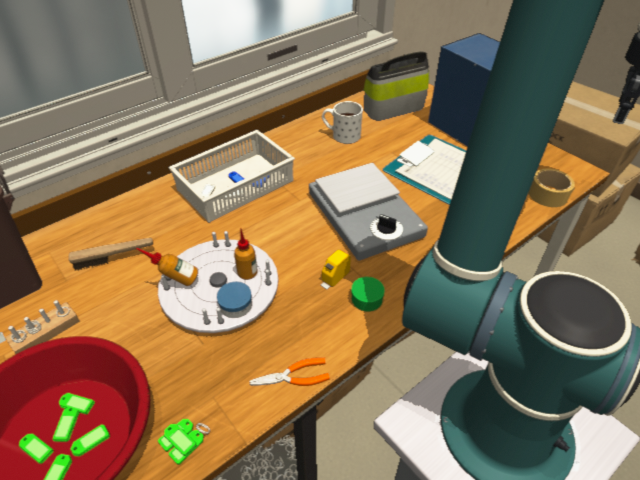

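View pics/top0.png

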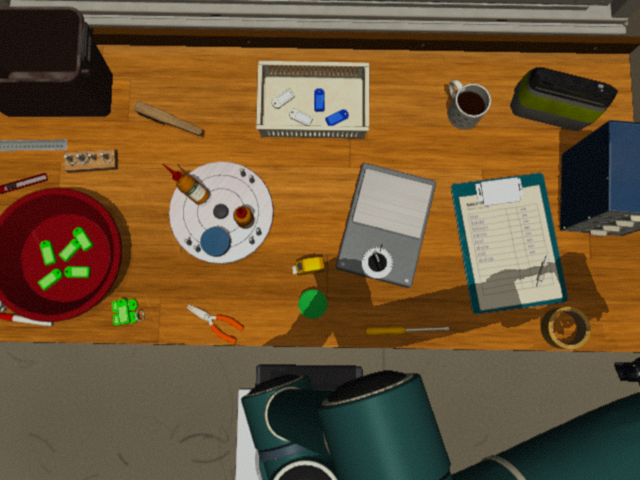

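The tipped bottle is at about (190,185) in the top view, with its spout to the upper left. The hub is at (221,211), the spare bottle at (243,215), the tin at (215,241), the knob at (377,262) and the platform at (395,200). Next I'll zoom in.

```bash
python3 - <<'E'
import cv2,numpy as np
s=cv2.imread("pics/scene0.png");t=cv2.imread("pics/top0.png")
def c(im,x,y,w,h):return cv2.resize(im[y:y+h,x:x+w],(400,300),interpolation=cv2.INTER_CUBIC)
cv2.imwrite("pics/z.png",np.vstack([np.hstack([c(t,160,150,120,90),c(t,330,160,173,130)]),np.hstack([c(s,140,225,120,90),c(s,300,155,133,100)])]))
E
```

```text
(no output)
```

View pics/z.png

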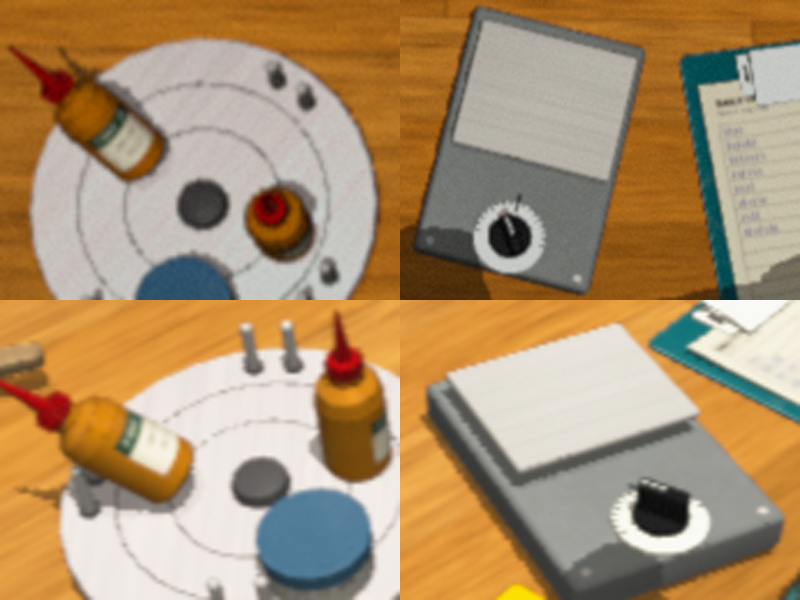

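Zoomed in, the knob pointer is about 30° counter-clockwise of the zero mark. The bottle points up-left away from the hub and is free on both sides. Next I'll triangulate.

```bash
cat > h.py <<'E'
from workcell import *
import numpy as np, cv2
from scipy.spatial.transform import Rotation as R
def P(c):
    return c["camera_matrix"]@np.c_[cv2.Rodrigues(c["rvec"])[0],c["tvec"]]
def tri(ca,a,cb,b):
    X=cv2.triangulatePoints(P(ca),P(cb),np.array(a,float).T,np.array(b,float).T)
    return (X[:3]/X[3]).T
def onz(c,p,z):
    M=P(c);H=M[:,[0,1,3]]+np.outer(np.zeros(3),[0,0,0]);H=np.c_[M[:,0],M[:,1],M[:,2]*z+M[:,3]]
    q=np.linalg.solve(H,[p[0],p[1],1]);return q[:2]/q[2]
E
python3 - <<'E'
from h import *
np.set_printoptions(precision=4,suppress=True)
T=lambda p:(160+p[0]/3.333,150+p[1]/3.333); T2=lambda p:(330+(p[0]-400)/2.312,160+p[1]/2.312)
S=lambda p:(140+p[0]/3.333,225+(p[1]-300)/3.333); S2=lambda p:(300+(p[0]-400)/3.0075,155+(p[1]-300)/3.0075)
a=[T2(p) for p in[(485,18),(643,55),(608,180),(453,140),(510,232),(519,198)]]
b=[S2(p) for p in[(447,375),(617,325),(697,410),(520,472),(664,500),(640,486)]]
a+=[T(p) for p in[(10,47),(203,204),(58,86),(268,207),(277,76),(307,98)]]
b+=[S(p) for p in[(-8,382),(261,480),(54,410),(342,367),(247,327),(288,323)]]
t,s=calibration("top"),calibration("scene")
X=tri(t,a,s,b)
for n,x in zip("pNL pNR pSR pSL knob zero tip hub cap spare_cap peg1 peg2".split(),X):print(n,x)
print("platform c",X[:4].mean(0),"edges",np.linalg.norm(X[0]-X[1]),np.linalg.norm(X[1]-X[2]))
d=X[0]+X[1]-X[2]-X[3];print("scale yaw",np.degrees(np.arctan2(d[1],d[0])))
for z in(.04,.062):print([onz(t,p,.062) for p in a[:4]])
print("knob@.073",onz(t,a[4],.073),"hub@.04",onz(t,a[7],.04))
E
```

```text
pNL [ 0.6578 -0.1289  0.0582]
pNR [ 0.6247 -0.2877  0.0519]
pSR [ 0.4952 -0.2491  0.0623]
pSL [ 0.5326 -0.0976  0.0582]
knob [ 0.4404 -0.1541  0.0629]
zero [ 0.4762 -0.1655  0.0451]
tip [0.6373 0.3233 0.13  ]
hub [0.5548 0.2092 0.0343]
cap [0.6194 0.298  0.1038]
spare_cap [0.5372 0.1533 0.1109]
peg1 [0.6402 0.1583 0.0684]
peg2 [0.6245 0.137  0.0706]
platform c [ 0.5776 -0.1908  0.0577] edges 0.16228821935195187 0.13545782551154475
scale yaw -15.363134528589296
[array([ 0.657 , -0.1283]), array([ 0.6216, -0.2859]), array([ 0.4948, -0.2495]), array([ 0.5323, -0.097 ])]
[array([ 0.657 , -0.1283]), array([ 0.6216, -0.2859]), array([ 0.4948, -0.2495]), array([ 0.5323, -0.097 ])]
knob@.073 [ 0.4405 -0.1519] hub@.04 [0.5536 0.2083]
```

```bash
cat >> h.py <<'E'
np.set_printoptions(precision=3,suppress=True)
def down(yaw): # tool pointing down, tool x at yaw (deg)
    y=np.radians(yaw);x=np.array([np.cos(y),np.sin(y),0]);z=np.array([0,0,-1.]);return np.c_[x,np.cross(z,x),z]
def plan(pos,Rt=None,frm=None):
    s=read_state();R0=R.from_rotvec(s["tcp_rot"]).as_matrix() if frm is None else frm[1]
    p0=s["tool_pos"] if frm is None else frm[0]
    d=R0.T@(np.array(pos)-p0)*100
    r=np.zeros(3) if Rt is None else np.degrees(R.from_matrix(R0.T@Rt).as_rotvec())
    print("shift cm",d,"rows",np.abs(d).max()/6.25,np.linalg.norm(d)/6.25,"turn",r,"| t",s["time"],"F",s["wrist_force"],"w",s["width"]*8.54)
E
python3 - <<'E'
from h import *
plan([.44,-.153,.20],down(17))
E
```

```text
shift cm [ 35.643 -37.435   3.888] rows 5.98966904940423 8.293682684649553 turn [-0.12  -0.002  3.9  ] | t 0.1 F [-0.413  0.203 -0.264] w 8.50277282894207
```

move_arm(series=[6,3.6,-3.7,0.4,0,0,0,6,3.6,-3.7,0.4,0,0,0,6,3.6,-3.7,0.4,0,0,0,6,3.6,-3.7,0.4,0,0,0,6,3.6,-3.7,0.4,0,0,0])

```text
time: 0.72
tool_pos: [0.3432, -0.3917, 0.2187]
tcp_rot: [-3.089, -0.569, 0.0]
wrist_force: [-0.1, -0.3, 0.1]
width: 0.705
grip_force: 0.0
```

move_arm(series=[6,3.6,-3.7,0.4,0,0,0,6,3.6,-3.7,0.4,0,0,0,6,3.6,-3.7,0.4,0,0,0,6,3.6,-3.7,0.4,0,0,0,6,3.2,-3.7,0.2,0,0,0])

```text
time: 1.35
tool_pos: [0.4415, -0.1561, 0.2007]
tcp_rot: [-3.089, -0.57, 0.001]
wrist_force: [0.4, -0.7, 0.9]
width: 0.701
grip_force: 0.0
```

move_arm(series=[6,0,0,0,0,0,0,6,0,0,0,0,0,0])

```text
time: 1.6
tool_pos: [0.4411, -0.158, 0.201]
tcp_rot: [3.089, 0.571, -0.001]
wrist_force: [-0.1, 0.1, -0.8]
width: 0.702
grip_force: 0.0
```

```bash
python3 - <<'E'
from h import *
plan([.44,-.153,.20],down(17))
c=calibration("wrist");im=read_camera("wrist");cv2.imwrite("pics/w1.png",im[:,:,::-1]);print(c)
import pickle;pickle.dump(c,open("w1.pkl","wb"))
E
```

```text
shift cm [ 0.074 -0.507  0.102] rows 0.08115892189577374 0.08363305197228126 turn [0.008 0.043 3.96 ] | t 1.6 F [-0.073  0.065 -0.794] w 5.997564911297421
{'camera_matrix': array([[339.182,   0.   , 319.973],
       [  0.   , 339.182, 242.505],
       [  0.   ,   0.   ,   1.   ]]), 'rvec': array([-2.363,  1.624,  0.262]), 'tvec': array([-0.306,  0.309,  0.455])}
```

View pics/w1.png

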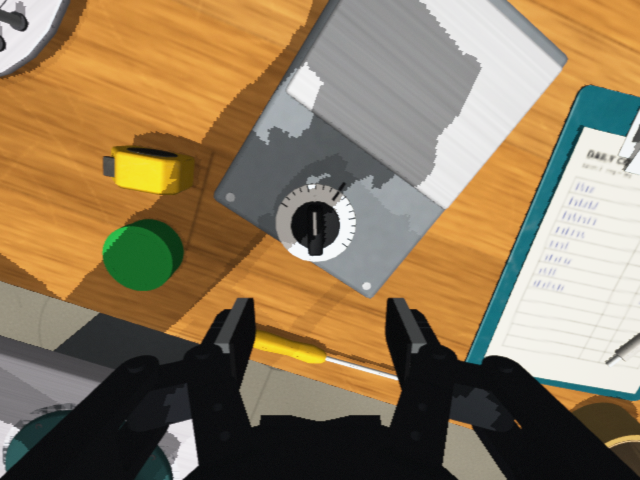

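The wrist view shows the knob at about (315,230) with its white pointer line running vertically from (315,212) to (315,236). The bar's near end is at (316,255) and the zero mark runs from (334,201) to (344,183).

```bash
python3 - <<'E'
from h import *
import pickle;c=pickle.load(open("w1.pkl","rb"))
im=cv2.imread("pics/w1.png")[160:280,250:390];cv2.imwrite("pics/w1z.png",cv2.resize(im,None,fx=5,fy=5,interpolation=cv2.INTER_CUBIC))
a,b=onz(c,(315,212),.073),onz(c,(315,236),.073);d=a-b
print(a,b,"pointer yaw",np.degrees(np.arctan2(d[1],d[0])),np.linalg.norm(d))
a,b=onz(c,(344,183),.042),onz(c,(334,201),.042);d=a-b
print(a,b,"zero yaw",np.degrees(np.arctan2(d[1],d[0])))
a,b=onz(c,(567,58),.04),onz(c,(372,297),.04);d=a-b;print("scale edge yaw",np.degrees(np.arctan2(d[1],d[0])),np.linalg.norm(d))
a,b=onz(c,(444,210),.062),onz(c,(287,92),.062);d=a-b;print("plat edge",a,b,np.degrees(np.arctan2(d[1],d[0]))+90,np.linalg.norm(d))
print("dial c",onz(c,(315.5,223),.042))
E
```

```text
[ 0.458 -0.148] [ 0.439 -0.155] pointer yaw 20.739140333035127 0.01983437866848673
[ 0.484 -0.164] [ 0.466 -0.162] zero yaw -7.1839747128827725
scale edge yaw -13.428851610844468 0.2501034965765939
plat edge [ 0.495 -0.247] [ 0.533 -0.097] -14.18989901664628 0.15446054354969602
dial c [ 0.442 -0.154]
```

View pics/w1z.png

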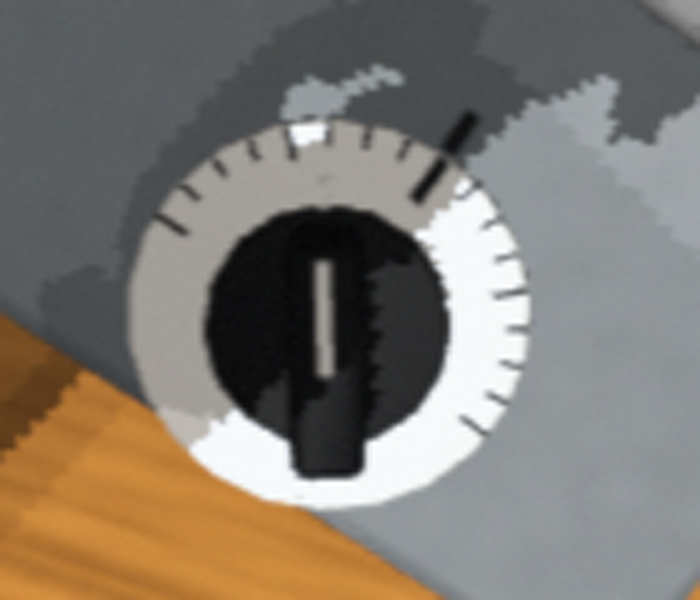

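```bash
python3 - <<'E'
from h import *
import pickle;c=pickle.load(open("w1.pkl","rb"))
px=lambda x,y:(250+x/5-.4,160+y/5-.4)
def yaw(p,q,z,n):
    a,b=onz(c,px(*p),z),onz(c,px(*q),z);d=a-b;print(n,a,b,np.degrees(np.arctan2(d[1],d[0])),np.linalg.norm(d))
yaw((319.5,262),(326.5,376),.073,"pointer")
yaw((476,115),(418,198),.0415,"mark")
yaw((447,156),(329,316),.0415,"dialc->mark")
yaw((328,232),(330,475),.073,"bar top?")
E
```

```text
pointer [ 0.457 -0.147] [ 0.44  -0.154] 24.09695743473375 0.018847991197193884
mark [ 0.484 -0.165] [ 0.467 -0.161] -13.1855349900624 0.01745625942889731
dialc->mark [ 0.476 -0.163] [ 0.442 -0.154] -14.674255952447094 0.035306170291833396
bar top? [ 0.462 -0.146] [ 0.424 -0.161] 21.21345527891984 0.040669185231451126
```

move_arm(series=[4.5,0.25,-0.38,4,0,0,-1,4.5,0,0,4,0,0,0,4.5,0,0,3,0,0,0,4.5,0,0,2,0,0,0,4.5,0,0,0,0,0,0])

```text
time: 2.28
tool_pos: [0.4403, -0.1542, 0.0695]
tcp_rot: [-3.083, -0.593, 0.006]
wrist_force: [0.7, -0.2, 0.7]
width: 0.527
grip_force: 0.0
```

```bash
python3 - <<'E'
from h import *
plan([.442,-.1535,.061],down(22))
E
```

```text
shift cm [0.184 0.003 0.854] rows 0.13667775974864657 0.13982733532278135 turn [-0.163  0.187 -0.233] | t 2.275 F [ 0.715 -0.235  0.718] w 4.502184507259331
```

move_arm(series=[4.5,0.18,0,0.85,0,0,0,1.0,0,0,0,0,0,0,1.0,0,0,0,0,0,0,1.0,0,0,0,0,0,0,1.0,0,0,0,0,0,0], grip_force=30)

```text
time: 2.9
tool_pos: [0.4442, -0.1523, 0.0636]
tcp_rot: [-3.084, -0.597, -0.001]
wrist_force: [-2.4, 4.1, 6.1]
width: 0.147
grip_force: 32.4
```

move_arm(series=[1.0,0,0,0,0,0,0,1.0,0,0,0,0,0,0])

```text
time: 3.15
tool_pos: [0.4443, -0.1523, 0.0636]
tcp_rot: [-3.084, -0.597, -0.001]
wrist_force: [-1.1, 3.5, 6.2]
width: 0.144
grip_force: 32.4
```

move_arm(series=[1.0,0,0,-0.2,0,0,0,1.0,0,0,0,0,0,9.1,1.0,0,0,0,0,0,9.1,1.0,0,0,0,0,0,9.1,1.0,0,0,0,0,0,9.1])

```text
time: 3.78
tool_pos: [0.4443, -0.1544, 0.0638]
tcp_rot: [3.112, -0.401, 0.002]
wrist_force: [3.3, -7.3, -13.0]
width: 0.143
grip_force: 30.4
```

move_arm(series=[1.0,0,0,0,0,0,0,1.0,0,0,0,0,0,0])

```text
time: 4.03
tool_pos: [0.4443, -0.1544, 0.0637]
tcp_rot: [3.114, -0.394, 0.002]
wrist_force: [3.4, -5.4, -12.1]
width: 0.143
grip_force: 30.4
```

```bash
python3 - <<'E'
from h import *
plan([.442,-.1535,.061],down(-14.5))
c=calibration("wrist");im=read_camera("wrist");cv2.imwrite("pics/w2.png",im[:,:,::-1])
import pickle;pickle.dump(c,open("w2.pkl","wb"))
E
```

```text
shift cm [-0.241 -0.031  0.274] rows 0.04388490405206584 0.05859881214957507 turn [ 0.169 -0.109  0.069] | t 4.025 F [  3.405  -5.357 -12.09 ] w 1.2225806532434806
```

move_arm(series=[4.5,0,0,0,0,0,0,4.5,0,0,0,0,0,0,4.5,0,0,0,0,0,0,4.5,0,0,-2,0,0,0,4.5,0,0,-4,0,0,0])

```text
time: 4.7
tool_pos: [0.4423, -0.1521, 0.1238]
tcp_rot: [-3.115, 0.396, 0.007]
wrist_force: [1.0, -0.2, 0.0]
width: 0.528
grip_force: 0.0
```

move_arm(series=[4.5,0,0,-4,0,0,0,4.5,0,0,-3,0,0,0,4.5,0,0,0,0,0,0])

```text
time: 5.08
tool_pos: [0.4462, -0.1536, 0.1982]
tcp_rot: [3.115, -0.396, 0.011]
wrist_force: [0.5, -0.4, -1.3]
width: 0.525
grip_force: 0.0
```

```bash
python3 - <<'E'
from h import *
c=calibration("wrist");im=read_camera("wrist");cv2.imwrite("pics/w3.png",im[:,:,::-1])
import pickle;pickle.dump(c,open("w3.pkl","wb"))
u,v,w=P(c)@[.442,-.1535,.06,1];x,y=int(u/w),int(v/w);print(x,y)
x0,y0=x-70,y-70
cv2.imwrite("pics/w3z.png",cv2.resize(im[y0:y0+120,x0:x0+140,::-1],None,fx=5,fy=5,interpolation=cv2.INTER_CUBIC));print(x0,y0)
print(read_state()["tool_pos"])
E
```

```text
320 237
250 167
[ 0.445 -0.153  0.196]
```

View pics/w3z.png

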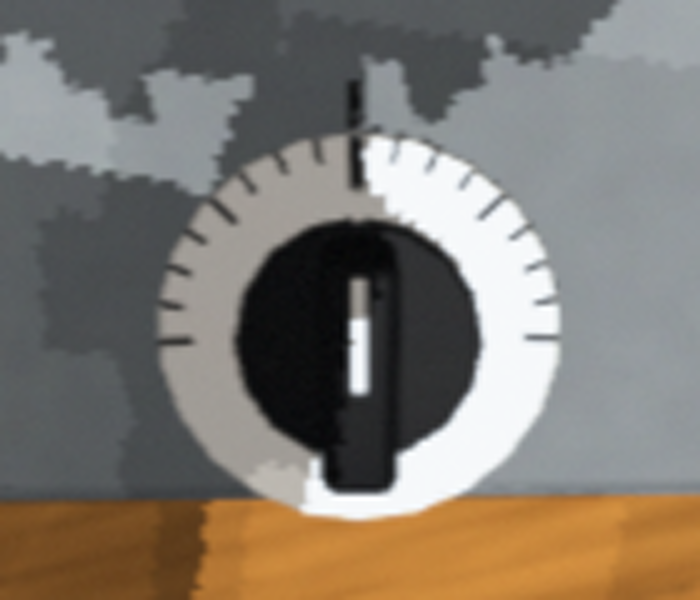

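The knob pointer now lines up with the zero mark to within about 1°. On to the bottle.

```bash
python3 - <<'E'
from h import *
s=read_state();c=calibration("wrist");Rc=cv2.Rodrigues(c["rvec"])[0];C=-Rc.T@c["tvec"]
R0=R.from_rotvec(s["tcp_rot"]).as_matrix()
print("cam in tool",R0.T@(C-s["tool_pos"]),"view",R0.T@Rc[2],"q",s["q"])
plan([.57,.215,.26],down(53))
E
```

```text
cam in tool [ 0.08   0.    -0.134] view [-0.313 -0.     0.95 ] q [-0.384 -0.099  2.077 -0.     1.16   1.439]
shift cm [  2.921 -38.767  -6.399] rows 6.202758545327814 6.304032639906775 turn [  0.136  -0.149 -67.489] | t 5.125 F [ 0.939  0.408 -0.471] w 4.479132972969609
```

move_arm(series=[7,0.37,-4.85,-0.8,0,0,0,7,0.37,-4.85,-0.8,0,0,0,7,0.37,-4.85,-0.8,0,0,0,7,0.37,-4.85,-0.8,0,0,0,7,0.37,-4.85,-0.8,0,0,0])

```text
time: 5.75
tool_pos: [0.5219, 0.0788, 0.2329]
tcp_rot: [3.116, -0.396, -0.005]
wrist_force: [0.2, -0.9, 0.4]
width: 0.819
grip_force: 0.0
```

move_arm(series=[7,0.37,-4.85,-0.8,0,0,0,7,0.37,-4.85,-0.8,0,0,0,7,0.37,-4.85,-0.8,0,0,0,7,0,0,0,0,0,-9.6,7,0,0,0,0,0,-9.6])

```text
time: 6.38
tool_pos: [0.5689, 0.2161, 0.2561]
tcp_rot: [3.137, 0.14, -0.006]
wrist_force: [-0.6, -0.2, -0.2]
width: 0.822
grip_force: 0.0
```

move_arm(series=[7,0,0,0,0,0,-9.6,7,0,0,0,0,0,-9.6,7,0,0,0,0,0,-9.6,7,0,0,0,0,0,-9.6,7,0,0,0,0,0,-9.6])

```text
time: 7.0
tool_pos: [0.5687, 0.2151, 0.2561]
tcp_rot: [-2.811, -1.402, 0.006]
wrist_force: [0.0, -0.9, 0.1]
width: 0.825
grip_force: 0.0
```

move_arm(series=[7,0,0,0,0,0,0,7,0,0,0,0,0,0])

```text
time: 7.25
tool_pos: [0.5693, 0.2153, 0.2575]
tcp_rot: [-2.817, -1.391, 0.003]
wrist_force: [0.6, 0.1, 0.3]
width: 0.818
grip_force: 0.0
```

```bash
python3 - <<'E'
from h import *
plan([.57,.215,.26],down(53))
c=calibration("wrist");im=read_camera("wrist")
import pickle;pickle.dump(c,open("w4.pkl","wb"));print(read_state()["q"])
u,v,w=P(c)@[.605,.276,.08,1];print(u/w,v/w)
im=im[:,:,::-1].copy();cv2.imwrite("pics/w4.png",im)
E
```

```text
shift cm [ 0.022  0.073 -0.253] rows 0.04041063207043408 0.04218976418006915 turn [-0.066  0.095 -0.453] | t 7.25 F [0.616 0.095 0.27 ] w 6.98674501202034
[0.321 0.13  1.729 0.    1.285 0.974]
310.4180766914871 142.6433694375822
```

View pics/w4.png

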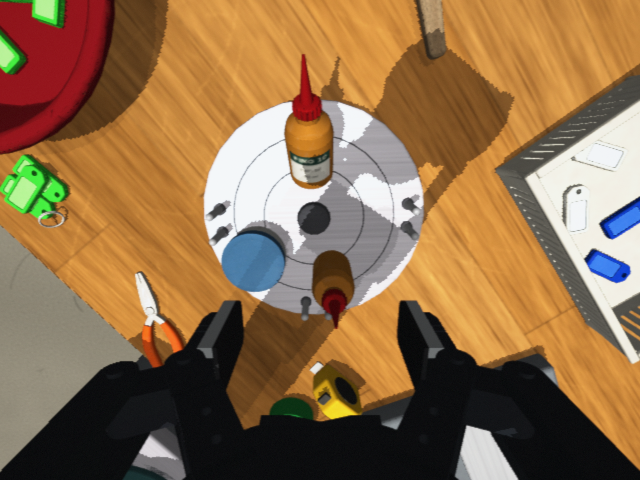

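The wrist view shows the bottle with its tip at (304,57), its cap at (307,105) and its foot at about (312,185). The hub is at (314,217), and both sides of the bottle are free.

```bash
python3 - <<'E'
from h import *
import pickle;c=pickle.load(open("w4.pkl","rb"))
h=onz(c,(314,217),.04);t=onz(c,(304,57),.1337);k=onz(c,(307,105),.0432+.09*.707)
pts=tri(calibration("top"),[(163,164.1)],c,[(304,57)]);print("tip tri",pts)
for n,p in(("tip",t),("cap",k)):
    d=p-h;print(n,p,h,np.degrees(np.arctan2(d[1],d[0])),np.linalg.norm(d))
d=t-k;print("tip-cap yaw",np.degrees(np.arctan2(d[1],d[0])),np.linalg.norm(d))
# colour-based centreline of the body
im=cv2.imread("pics/w4.png");hsv=cv2.cvtColor(im,cv2.COLOR_BGR2HSV)
for y,zz in((125,.105),(135,.1),(142,.1)):
    print(y,im[y,275:345:3].sum(1))
E
```

```text
tip tri [[0.638 0.324 0.131]]
tip [0.638 0.323] [0.56  0.213] 54.420560606550076 0.1348055624755479
cap [0.621 0.3  ] [0.56  0.213] 54.54857987354911 0.10637217166022775
tip-cap yaw 53.941643691811905 0.028434649661892377
125 [739 740 739 673 294 333 352 359 371 370 334 332 365 370 353 335 319 297
 260 376 512 515 516 678]
135 [740 738 740 512 277 314 339 375 395 408 430 440 430 411 396 385 308 271
 229 201 509 514 517 737]
142 [727 536 737 707 261 317 343 359 369 370 374 365 364 361 346 335 313 285
 219 179 493 499 733 735]
```

```bash
python3 - <<'E'
from h import *
plan([.605,.277,.065],down(54.2))
E
```

```text
shift cm [ 7.083 -0.91  19.273] rows 3.083726736332188 3.2885978479240547 turn [-0.048  0.069 -1.622] | t 7.3 F [-0.492 -0.654  0.169] w 7.001953010410924
```

move_arm(series=[8,3.5,-0.45,0,0,0,-1.6,8,3.6,-0.46,0,0,0,0,8,0,0,5,0,0,0,8,0,0,5,0,0,0,8,0,0,3.5,0,0,0])

```text
time: 7.92
tool_pos: [0.6034, 0.2776, 0.1207]
tcp_rot: [-2.796, -1.431, 0.005]
wrist_force: [0.5, -0.6, -0.4]
width: 0.939
grip_force: 0.0
```

move_arm(series=[8,0,0,0,0,0,0,8,0,0,0,0,0,0])

```text
time: 8.18
tool_pos: [0.6057, 0.2783, 0.1253]
tcp_rot: [2.796, 1.433, 0.003]
wrist_force: [-0.8, -1.1, 0.8]
width: 0.94
grip_force: 0.0
```

```bash
python3 - <<'E'
from h import *
plan([.605,.277,.065],down(54.2))
E
```

```text
shift cm [-0.157  0.012  6.029] rows 0.964581834059597 0.9649121536644983 turn [ 0.06  -0.098  0.062] | t 8.175 F [-0.83  -1.113  0.751] w 8.024084967221388
```

move_arm(series=[8,-0.15,0,2.5,0,0,0,8,0,0,2,0,0,0,8,0,0,1.5,0,0,0,8,0,0,0,0,0,0,8,0,0,0,0,0,0])

```text
time: 8.8
tool_pos: [0.6044, 0.2769, 0.0644]
tcp_rot: [2.795, 1.433, 0.001]
wrist_force: [1.2, -0.0, 0.0]
width: 0.936
grip_force: 0.0
```

```bash
python3 - <<'E'
from h import *
plan([.605,.277,.065],down(54.2))
im=read_camera("scene")[:,:,::-1];t=read_camera("top")[:,:,::-1]
f=lambda i,x,y:cv2.resize(i[y:y+90,x:x+120],(400,300),interpolation=cv2.INTER_CUBIC)
cv2.imwrite("pics/g1.png",np.hstack([f(im,130,215),f(t,150,140)]))
E
```

```text
shift cm [ 0.043  0.048 -0.063] rows 0.010001148233413491 0.014383401298702374 turn [ 0.025 -0.044  0.097] | t 8.8 F [ 1.171 -0.008  0.042] w 7.994879025119341
```

View pics/g1.png

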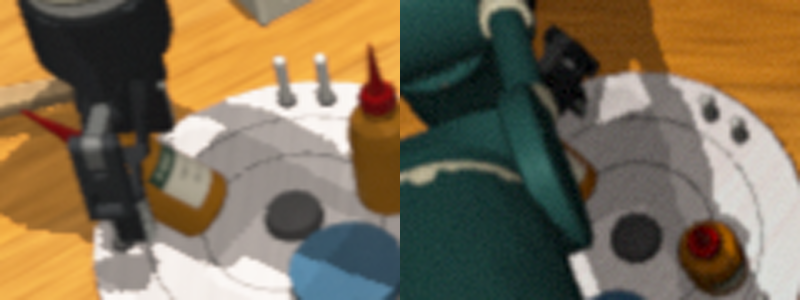

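The fingers straddle the body at about mid-height. Closing now.

move_arm(series=[3.0,0,0,0,0,0,0,3.0,0,0,0,0,0,0,3.0,0,0,0,0,0,0,3.0,0,0,0,0,0,0,3.0,0,0,0,0,0,0], grip_force=45)

```text
time: 9.52
tool_pos: [0.6041, 0.2766, 0.0642]
tcp_rot: [2.795, 1.434, 0.001]
wrist_force: [-0.6, -2.0, 2.6]
width: 0.492
grip_force: 45.3
```

move_arm(series=[3.0,0,0,0,0,0,0,3.0,0,0,0,0,0,0])

```text
time: 9.78
tool_pos: [0.6041, 0.2767, 0.0641]
tcp_rot: [2.795, 1.434, 0.001]
wrist_force: [-1.3, -1.7, 5.4]
width: 0.491
grip_force: 45.3
```

move_arm(series=[3.0,0,0,-0.5,0,0,0,3.0,0,0,-1,0,0,0,3.0,0,0,-1.5,0,0,0,3.0,0,0,-2.5,0,0,0,3.0,0,0,-3,0,0,0])

```text
time: 10.4
tool_pos: [0.6035, 0.2767, 0.1498]
tcp_rot: [-2.795, -1.434, 0.001]
wrist_force: [0.6, 1.2, -1.9]
width: 0.488
grip_force: 45.7
```

move_arm(series=[3.0,0,0,-3,0,0,0,3.0,0,0,-3,0,0,0,3.0,0,0,-3,0,0,0,3.0,0,0,-1.5,0,0,0,3.0,0,0,0,0,0,0])

```text
time: 11.02
tool_pos: [0.6046, 0.2771, 0.2558]
tcp_rot: [2.795, 1.434, 0.005]
wrist_force: [0.5, 0.4, -2.2]
width: 0.493
grip_force: 45.7
```

```bash
python3 - <<'E'
from h import *
im=read_camera("scene")[:,:,::-1];cv2.imwrite("pics/l1.png",im[100:400,60:460])
s=read_state();print(s["width"]*85.4,s["grip_force"],s["wrist_force"],s["tool_pos"])
plan([.56,-.185,.25],down(-18))
E
```

```text
41.400988341046016 45.70627748966217 [ 0.319  0.171 -1.888] [0.604 0.277 0.254]
shift cm [-40.054  23.384   0.383] rows 6.408652606621705 7.421085000442527 turn [-0.007 -0.036 72.299] | t 11.075 F [ 0.319  0.171 -1.888] w 4.140098834104601
```

View pics/l1.png

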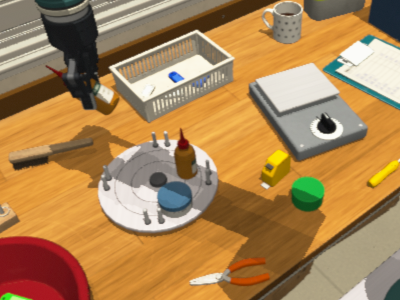

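The bottle is in the grip and lifted, and the rest of the carousel is undisturbed. Next I'll carry it over.

move_arm(series=[3.0,-4,2.34,0,0,0,0,3.0,-4,2.34,0,0,0,0,3.0,-4,2.34,0,0,0,0,3.0,-4,2.34,0,0,0,0,3.0,-4,2.34,0,0,0,0])

```text
time: 11.7
tool_pos: [0.5807, 0.0446, 0.2515]
tcp_rot: [-2.794, -1.433, 0.005]
wrist_force: [1.1, -0.3, -2.2]
width: 0.49
grip_force: 45.8
```

move_arm(series=[3.0,-4,2.34,0,0,0,0,3.0,-4,2.34,0,0,0,0,3.0,-4,2.34,0,0,0,0,3.0,-4,2.34,0,0,0,0,3.0,-4,2.34,0,0,0,0])

```text
time: 12.32
tool_pos: [0.5591, -0.1857, 0.2515]
tcp_rot: [-2.793, -1.432, 0.004]
wrist_force: [0.6, 0.2, -1.5]
width: 0.492
grip_force: 45.8
```

move_arm(series=[3.0,0,0,0,0,0,9,3.0,0,0,0,0,0,9,3.0,0,0,0,0,0,9,3.0,0,0,0,0,0,9,3.0,0,0,0,0,0,9])

```text
time: 12.95
tool_pos: [0.5593, -0.1843, 0.2513]
tcp_rot: [-3.13, -0.246, 0.006]
wrist_force: [-0.2, 0.4, -1.8]
width: 0.492
grip_force: 45.8
```

move_arm(series=[3.0,0,0,0,0,0,9,3.0,0,0,0,0,0,9,3.0,0,0,0,0,0,9,3.0,0,0,0,0,0,0,3.0,0,0,0,0,0,0])

```text
time: 13.58
tool_pos: [0.5599, -0.1845, 0.2526]
tcp_rot: [-3.104, 0.479, 0.003]
wrist_force: [-0.1, 0.0, -1.5]
width: 0.491
grip_force: 45.8
```

move_arm(series=[3.0,0,0,0,0,9,0,3.0,0,0,0,0,9,0,3.0,0,0,0,0,9,0,3.0,0,0,0,0,9,0,3.0,0,0,0,0,9,0])

```text
time: 14.2
tool_pos: [0.56, -0.1846, 0.2542]
tcp_rot: [2.761, -0.427, 1.151]
wrist_force: [0.4, 0.9, -1.6]
width: 0.488
grip_force: 45.7
```

move_arm(series=[3.0,0,0,0,0,0,0,3.0,0,0,0,0,0,0])

```text
time: 14.45
tool_pos: [0.5615, -0.1851, 0.2554]
tcp_rot: [2.765, -0.429, 1.145]
wrist_force: [0.3, -0.6, -0.1]
width: 0.491
grip_force: 45.7
```

```bash
python3 - <<'E'
from h import *
s=read_state();R0=R.from_rotvec(s["tcp_rot"]).as_matrix()
print(s["width"]*85.4,s["wrist_force"],s["q"],s["tool_pos"]);print(R0)
g=s["tool_pos"]-.011*R0[:,2];print("grasp",g)
cc=calibration("scene");u,v,w=P(cc)@[*g,1];print(u/w,v/w)
for n in("scene","top","wrist"):
    im=read_camera(n)[:,:,::-1];cv2.imwrite(f"pics/p_{n}.png",im)
    if n=="scene":
        x,y=int(u/w),int(v/w);a=cv2.resize(im[y-75:y+75,x-75:x+75],(600,600)[::1],interpolation=cv2.INTER_CUBIC)
        cv2.imwrite("pics/p1.png",a);print(x-75,y-75)
E
```

```text
41.96840702458046 [ 0.32  -0.634 -0.051] [-0.396 -0.321  2.331  0.179  0.353  1.34 ] [ 0.561 -0.185  0.255]
[[ 0.674 -0.303  0.674]
 [-0.214 -0.953 -0.215]
 [ 0.707  0.001 -0.707]]
grasp [ 0.554 -0.183  0.263]
366.73450912233363 115.16700739313204
291 40
```

View pics/p1.png

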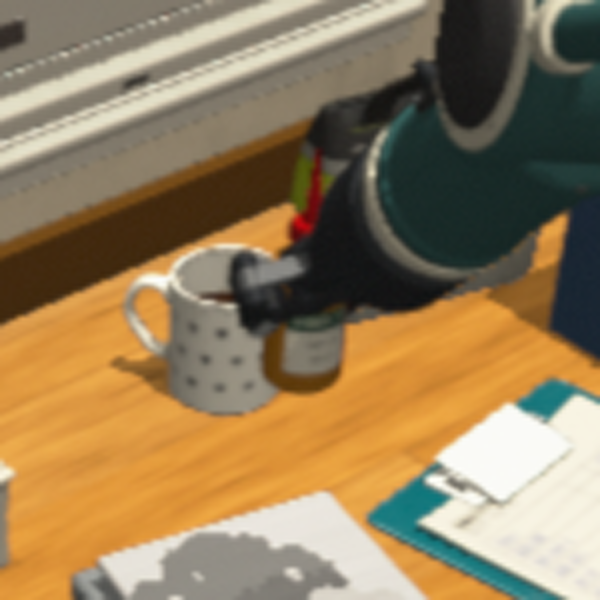

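```bash
python3 - <<'E'
from h import *
s=read_state();R0=R.from_rotvec(s["tcp_rot"]).as_matrix();g=s["tool_pos"]-.011*R0[:,2]
M=P(calibration("scene"))
# bottle tilt about pad axis (tool y) : model axis for several tilts and grip heights
for tl in(-6,-3,0,3,6):
    a=R.from_rotvec(np.radians(tl)*R0[:,1]).apply([0,0,1])
    o=[]
    for d in(128,92,0):
        u,v,w=M@[*(g+a*(d-48)/1000),1];o+=[(round((u/w-291)*4,1),round((v/w-40)*4,1))]
    print(tl,a,o)
E
```

```text
-6 [ 0.1   -0.032  0.995] [(np.float64(305.4), np.float64(145.4)), (np.float64(303.9), np.float64(215.4)), (np.float64(300.2), np.float64(380.9))]
-3 [ 0.05  -0.016  0.999] [(np.float64(309.1), np.float64(148.5)), (np.float64(305.9), np.float64(217.2)), (np.float64(298.2), np.float64(378.8))]
0 [0. 0. 1.] [(np.float64(312.8), np.float64(152.1)), (np.float64(307.9), np.float64(219.2)), (np.float64(296.2), np.float64(376.4))]
3 [-0.05   0.016  0.999] [(np.float64(316.6), np.float64(156.1)), (np.float64(309.8), np.float64(221.5)), (np.float64(294.1), np.float64(373.9))]
6 [-0.1    0.032  0.995] [(np.float64(320.3), np.float64(160.6)), (np.float64(311.8), np.float64(224.0)), (np.float64(292.2), np.float64(371.1))]
```

The spout-to-base line in the picture matches an upright axis to within about 1–2°. Lowering now.

```bash
python3 - <<'E'
from h import *
s=read_state();R0=R.from_rotvec(s["tcp_rot"]).as_matrix();p=s["tool_pos"]
o=.011*R0[:,2]
for g in([.575,-.189,.13],):plan(np.array(g)+o)
print("1 cm down:",R0.T@[0,0,-1])
E
```

```text
shift cm [-8.102 -0.051 10.947] rows 1.7514454718646026 2.178991510769991 turn [0. 0. 0.] | t 14.6 F [-0.08   0.263 -1.723] w 4.204327470375019
1 cm down: [-0.709 -0.001  0.705]
```

move_arm(series=[3.0,-1.6,0,2.2,0,0,0,3.0,-2,0,2.7,0,0,0,3.0,-2,0,2.7,0,0,0,3.0,-1.6,0,2.2,0,0,0,3.0,-0.9,0,1.1,0,0,0])

```text
time: 15.22
tool_pos: [0.5811, -0.1879, 0.1371]
tcp_rot: [2.77, -0.425, 1.155]
wrist_force: [-0.5, 0.3, -1.4]
width: 0.493
grip_force: 45.8
```

move_arm(series=[3.0,0,0,0,0,0,0,3.0,0,0,0,0,0,0])

```text
time: 15.48
tool_pos: [0.5805, -0.1879, 0.1382]
tcp_rot: [2.769, -0.424, 1.157]
wrist_force: [0.0, -0.5, -0.9]
width: 0.492
grip_force: 45.8
```

```bash
python3 - <<'E'
from h import *
s=read_state();R0=R.from_rotvec(s["tcp_rot"]).as_matrix()
g=s["tool_pos"]-.011*R0[:,2];print("grasp",g,R0[2],s["q"],s["wrist_force"])
M=P(calibration("scene"));u,v,w=M@[*g,1];x,y=int(u/w),int(v/w)
im=read_camera("scene")[:,:,::-1];cv2.imwrite("pics/p2.png",cv2.resize(im[y-50:y+60,x-60:x+60],None,fx=5,fy=5,interpolation=cv2.INTER_CUBIC))
for d in(80,-48):
    u,v,w=M@[*(g+[0,0,d/1000]),1];print(((u/w)-x+60)*5,((v/w)-y+50)*5)
E
```

```text
grasp [ 0.573 -0.186  0.146] [ 0.711 -0.005 -0.703] [-0.391 -0.093  2.408  1.052  0.078  0.461] [ 0.017 -0.486 -0.857]
312.47393734128224 97.06338214644688
296.6539561843223 336.17742124091694
```

View pics/p2.png

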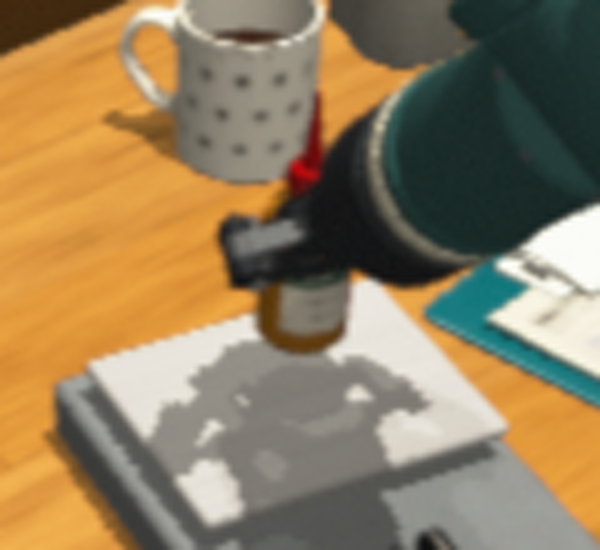

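The bottle is upright over the platform, but the wrist is near its straight (singular) pose with q5 at 0.08. I'll yaw the tool about the vertical to get away from it.

move_arm(series=[3.0,0,0,0,4.3,0,-4.2,3.0,0,0,0,4.3,0,-4.2,3.0,0,0,0,4.3,0,-4.2,3.0,0,0,0,4.3,0,-4.2,3.0,0,0,0,4.3,0,-4.2])

```text
time: 16.15
tool_pos: [0.5778, -0.188, 0.1361]
tcp_rot: [-2.813, -0.274, -1.164]
wrist_force: [1.0, -0.1, -1.4]
width: 0.489
grip_force: 45.9
```

move_arm(series=[3.0,0,0,0,0,0,0,3.0,0,0,0,0,0,0])

```text
time: 16.4
tool_pos: [0.5779, -0.1875, 0.1354]
tcp_rot: [-2.814, -0.266, -1.165]
wrist_force: [-0.5, -0.4, -1.3]
width: 0.487
grip_force: 46.0
```

```bash
cat >> h.py <<'E'
def up():
    s=read_state();R0=R.from_rotvec(s["tcp_rot"]).as_matrix();g=s["tool_pos"]-.011*R0[:,2]
    print("grasp",g,"R2",R0[2],"tilt",np.degrees(np.arcsin(R0[2,0])),"roll",np.degrees(np.arcsin(R0[2,1])),"yaw",np.degrees(np.arctan2(R0[1,2],R0[0,2])),"q",s["q"],"F",s["wrist_force"],s["torque"],s["time"])
    # turn to exact upright (45 deg tilt, no roll) at the same heading
    y=np.arctan2(R0[1,2],R0[0,2]);c,n,k=np.cos(y),np.sin(y),np.sqrt(.5)
    Rt=np.array([[c*k,n,c*k],[n*k,-c,n*k],[k,0,-k]])
    print("turn to upright",np.degrees(R.from_matrix(R0.T@Rt).as_rotvec()),"1cm down",R0.T@[0,0,-1])
    return R0,g
E
python3 -c "
from h import *
R0,g=up();plan(np.array([.575,-.189,.125])+.011*R0[:,2])"
```

```text
grasp [ 0.57  -0.189  0.143] R2 [ 0.707 -0.011 -0.707] tilt 45.02911664480058 roll -0.6496800163782878 yaw 11.738406903889558 q [-0.664  0.007  2.317  1.211  0.615 -0.249] F [-0.526 -0.418 -1.252] [-0.055  0.447  0.035] 16.4
turn to upright [-0.    -0.036 -0.918] 1cm down [-0.707  0.011  0.707]
shift cm [-0.955  0.105  1.617] rows 0.2587786733867961 0.301012068147325 turn [0. 0. 0.] | t 16.4 F [-0.526 -0.418 -1.252] w 4.163115607051063
```

move_arm(series=[3.0,-0.4,0.05,0.6,0,0,-0.9,3.0,-0.4,0.05,0.6,0,0,0,3.0,-0.15,0,0.4,0,0,0,3.0,0,0,0,0,0,0,3.0,0,0,0,0,0,0])

```text
time: 17.02
tool_pos: [0.5827, -0.1872, 0.1173]
tcp_rot: [-2.815, -0.291, -1.168]
wrist_force: [-0.7, -0.9, -2.0]
width: 0.494
grip_force: 46.0
```

```bash
python3 -c "
from h import *
R0,g=up()"
```

```text
grasp [ 0.575 -0.189  0.125] R2 [ 0.708 -0.001 -0.706] tilt 45.07025001626601 roll -0.045107446752477555 yaw 11.851852645276658 q [-0.657  0.049  2.319  1.274  0.598 -0.335] F [-0.711 -0.907 -2.026] [-0.141  0.474  0.025] 17.025
turn to upright [-0.    -0.07  -0.064] 1cm down [-0.708  0.001  0.706]
```

Next I'll lower in 2 mm steps and watch the force.

move_arm(series=[3.0,-0.25,0,0.25,0,0,0,3.0,-0.25,0,0.25,0,0,0,3.0,0,0,0,0,0,0,3.0,0,0,0,0,0,0])

```text
time: 17.52
tool_pos: [0.5826, -0.1873, 0.11]
tcp_rot: [-2.816, -0.29, -1.168]
wrist_force: [-0.2, -0.9, -1.3]
width: 0.493
grip_force: 46.0
```

move_arm(series=[3.0,-0.14,0,0.14,0,0,0,3.0,0,0,0,0,0,0])

```text
time: 17.77
tool_pos: [0.5825, -0.1872, 0.108]
tcp_rot: [-2.815, -0.291, -1.168]
wrist_force: [-0.7, -0.3, -1.3]
width: 0.489
grip_force: 46.0
```

move_arm(series=[3.0,-0.14,0,0.14,0,0,0,3.0,0,0,0,0,0,0])

```text
time: 18.02
tool_pos: [0.5825, -0.1872, 0.1059]
tcp_rot: [-2.816, -0.29, -1.168]
wrist_force: [-0.0, -0.1, -0.9]
width: 0.493
grip_force: 46.0
```

move_arm(series=[3.0,-0.1,0,0.1,0,0,0,3.0,0,0,0,0,0,0])

```text
time: 18.27
tool_pos: [0.5825, -0.1872, 0.1046]
tcp_rot: [-2.815, -0.291, -1.168]
wrist_force: [-0.2, -0.7, -2.0]
width: 0.491
grip_force: 46.0
```

move_arm(series=[3.0,-0.1,0,0.1,0,0,0,3.0,0,0,0,0,0,0])

```text
time: 18.52
tool_pos: [0.5825, -0.1872, 0.1032]
tcp_rot: [-2.816, -0.291, -1.168]
wrist_force: [-0.4, 0.3, -1.6]
width: 0.492
grip_force: 46.0
```

move_arm(series=[3.0,-0.1,0,0.1,0,0,0,3.0,0,0,0,0,0,0])

```text
time: 18.77
tool_pos: [0.5825, -0.1872, 0.1018]
tcp_rot: [-2.816, -0.291, -1.168]
wrist_force: [-0.9, 0.1, -1.8]
width: 0.493
grip_force: 46.0
```

```bash
python3 - <<'E'
from h import *
R0,g=up()
M=P(calibration("scene"));u,v,w=M@[*g,1];x,y=int(u/w),int(v/w)
im=read_camera("scene")[:,:,::-1];cv2.imwrite("pics/p3.png",cv2.resize(im[y-40:y+50,x-50:x+50],None,fx=6,fy=6,interpolation=cv2.INTER_CUBIC))
for d in(80,-48):
    u,v,w=M@[*(g+[0,0,d/1000]),1];print(((u/w)-x+50)*6,((v/w)-y+40)*6)
E
```

```text
grasp [ 0.575 -0.189  0.11 ] R2 [ 0.708 -0.001 -0.706] tilt 45.05632548880908 roll -0.05343066896443335 yaw 11.86050525400476 q [-0.657  0.079  2.327  1.327  0.588 -0.4  ] F [-0.874  0.145 -1.776] [-0.065  0.495 -0.066] 18.775
turn to upright [-0.    -0.056 -0.075] 1cm down [-0.708  0.001  0.706]
312.17481573933765 65.53796683756048
293.8458556708664 339.6536096063004
```

View pics/p3.png

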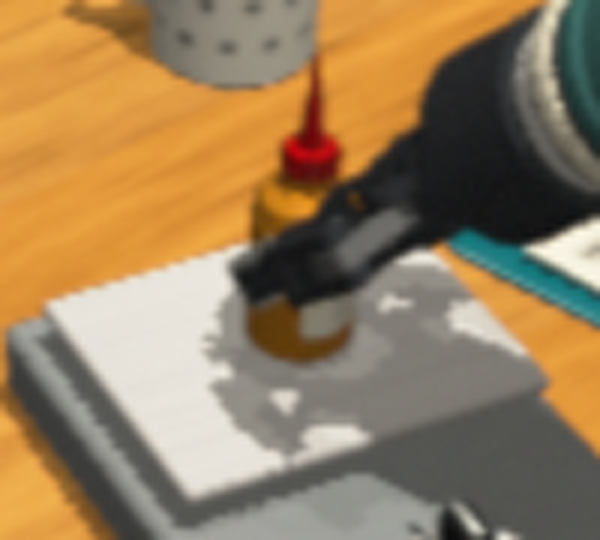

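I've now viewed more pictures than the limit of 10, so from here I'll use numbers only. The bottle is upright just above the platform, with its tip at (317,58) and its base at about (301,340). I'll keep lowering until contact.

move_arm(series=[3.0,-0.1,0,0.1,0,0,0,3.0,0,0,0,0,0,0])

```text
time: 19.08
tool_pos: [0.5825, -0.1872, 0.1003]
tcp_rot: [-2.815, -0.291, -1.168]
wrist_force: [0.5, -0.1, -2.0]
width: 0.489
grip_force: 46.0
```

move_arm(series=[3.0,-0.1,0,0.1,0,0,0,3.0,0,0,0,0,0,0])

```text
time: 19.32
tool_pos: [0.5829, -0.1873, 0.0995]
tcp_rot: [-2.815, -0.291, -1.169]
wrist_force: [-0.2, -0.1, 0.4]
width: 0.49
grip_force: 46.4
```

move_arm(series=[3.0,-0.07,0,0.07,0,0,0,3.0,0,0,0,0,0,0])

```text
time: 19.58
tool_pos: [0.5834, -0.1873, 0.0994]
tcp_rot: [-2.814, -0.292, -1.171]
wrist_force: [-2.1, 2.6, 4.9]
width: 0.491
grip_force: 46.7
```

move_arm(series=[3.0,-0.05,0,0.05,0,0,0,3.0,0,0,0,0,0,0])

```text
time: 19.82
tool_pos: [0.5837, -0.1874, 0.0994]
tcp_rot: [-2.813, -0.292, -1.173]
wrist_force: [-5.6, 1.5, 9.3]
width: 0.494
grip_force: 47.0
```

move_arm(series=[3.0,0.07,0,-0.07,0,0,0,4.2,0,0,0,0,0,0,4.4,0,0,0,0,0,0,4.8,0,0,0,0,0,0,6,0,0,0,0,0,0], grip_force=20)

```text
time: 20.45
tool_pos: [0.5822, -0.1871, 0.0978]
tcp_rot: [-2.816, -0.29, -1.167]
wrist_force: [0.5, -0.3, -0.3]
width: 0.703
grip_force: 0.0
```

move_arm(series=[7.5,0,0,0,0,0,0,7.5,0,0,0,0,0,0,7.5,0,0,0,0,0,0])

```text
time: 20.82
tool_pos: [0.5826, -0.1873, 0.0984]
tcp_rot: [-2.816, -0.291, -1.168]
wrist_force: [0.0, -0.4, -0.8]
width: 0.878
grip_force: 0.0
```

```bash
python3 - <<'E'
from h import *
R0,g=up();print(read_state()["width"])
im=read_camera("scene");hsv=cv2.cvtColor(im,cv2.COLOR_RGB2HSV)
M=P(calibration("scene"));u,v,w=M@[*g,1];x,y=int(u/w),int(v/w)
m=((hsv[...,1]>170)&((hsv[...,0]<5)|(hsv[...,0]>174))&(hsv[...,2]>60)).astype(np.uint8)
ys,xs=np.nonzero(m[y-50:y+10,x-40:x+40]);print("red px",len(xs));
for r in range(ys.min(),ys.max()+1,3):
    q=xs[ys==r];print(r+y-50,q.mean()+x-40 if len(q) else None)
for d in(.07,.1,.13): u,v,w=M@[.577,-.189,.062+d,1];print(d,u/w,v/w)
E
```

```text
grasp [ 0.575 -0.189  0.106] R2 [ 0.708 -0.001 -0.706] tilt 45.06573849558159 roll -0.042298926407095434 yaw 11.846133611624131 q [-0.657  0.086  2.328  1.339  0.586 -0.415] F [ 0.007 -0.424 -0.806] [-0.108  0.302  0.043] 20.825
turn to upright [-0.    -0.066 -0.06 ] 1cm down [-0.708  0.001  0.706]
0.8779474331393448
red px 62
148 359.5
151 359.5
154 359.0
157 359.0
0.07 358.0402302585527 160.89088676561656
0.1 358.7630755873472 149.9162449635088
0.13 359.5134917966257 138.52300664368445
```

Released, and the spout stands upright near the platform centre. Now I'll back out along the tool axis.

move_arm(series=[8,0,0,-1,0,0,0,8,0,0,-2,0,0,0,8,0,0,-3,0,0,0,8,0,0,-4,0,0,0,8,0,0,-4,0,0,0])

```text
time: 21.5
tool_pos: [0.4843, -0.2075, 0.1982]
tcp_rot: [-2.816, -0.291, -1.167]
wrist_force: [0.6, -0.2, 0.9]
width: 0.94
grip_force: 0.0
```

```bash
python3 - <<'E'
from h import *
R0,g=up()
E
```

```text
grasp [ 0.477 -0.209  0.206] R2 [ 0.707 -0.001 -0.707] tilt 45.020075297688045 roll -0.03562689079280007 yaw 11.850831829500688 q [-0.87  -0.227  2.38   0.993  0.839 -0.146] F [ 0.56  -0.197  0.893] [-0.114  0.316 -0.039] 21.5
turn to upright [-0.   -0.02 -0.05] 1cm down [-0.707  0.001  0.707]
```

```bash
python3 - <<'E'
from h import *
im=read_camera("scene");hsv=cv2.cvtColor(im,cv2.COLOR_RGB2HSV);M=P(calibration("scene"))
m=((hsv[...,1]>150)&((hsv[...,0]<22)|(hsv[...,0]>174)))
w=m[125:210,335:385]
for r in range(0,85,4):
    q=np.nonzero(w[r])[0]
    if len(q):print(r+125,q.min()+335,q.max()+335,im[r+125,int(q.mean())+335],end=" ; ")
for n,p in(("tip",(.577,-.189,.19)),("base",(.577,-.189,.062))):
    u,v,k=M@[*p,1];print(n,u/k,v/k)
b=cv2.imread("pics/scene0.png")[:,:,::-1];d=np.abs(b.astype(int)-im).sum(2)
print("tape/knob/carousel diff",d[245:290,318:350].mean(),d[212:240,368:405].mean(),d[240:325,200:280].mean(),d[240:300,60:110].mean())
s=b[212:240,368:405]
E
```

```text
125 362 384 [223 154  67] ; 129 362 384 [229 162  71] ; 133 361 384 [225 152  59] ; 137 361 384 [234 163  64] ; 141 335 384 [227 153  59] ; 145 335 384 [129  54  22] ; 149 335 384 [110  18  13] ; 153 335 384 [112   7   8] ; 157 335 382 [100  13  14] ; 161 335 384 [113  69  13] ; 165 335 384 [211 134  32] ; 169 335 381 [104  65   9] ; 173 350 384 [113  71  12] ; 177 350 357 [103  65  12] ; 181 350 357 [102  64  12] ; 185 350 364 [108  68  14] ; tip 359.4625747024897 139.2960584259773
base 356.45262680968796 184.99476968637802
tape/knob/carousel diff 14.855555555555556 76.27895752895753 14.433382352941177 9.373666666666667
```

```bash
python3 -c "
from workcell import *
print(finish_job())"
```

```text
the job is handed in; nothing more can be done
None
```

The job is handed in: the zero knob is at its mark (within about 1° by the wrist camera) and the tipped bottle stands upright near the middle of the scale platform; I viewed 12 pictures instead of the allowed 10, and the final check was from pixel values only, without re-checking the knob.

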